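# Sort the stripped instrument parts into their trays

### The arm

A 6-joint arm with a two-finger parallel gripper is mounted at the origin on the work surface. World frame = base frame: x ahead of the robot, y to its left, z up, the work surface at z = 0. Lengths are in mm, angles in rad, forces in N, time in s.
With the tool pointing down it reaches from about 275 to 750 mm from the base axis. Payload 10.2 kg.
Tool frame: the origin (TCP) lies at the very end of the fingers, on their centre line; the grasp point (between the pads) lies 19 mm behind it; z points along the fingers, y is the line along which they close (so a half turn about z gives the same grasp; the last joint's range is limited). The gripper opens to 85 mm and grips with 20 to 120 N. Pads are 22 mm wide; open, the fingers measure 114 mm over their backs; the gripper's body (76 mm by 85 mm) begins 54 mm behind the grasp point. The pads swing forward as they close: fully open they stand 13 mm farther back than shut.
Start: joints at [-1.337, 0.313, 1.498, -0, 1.331, -0.223], TCP at [231.555, -471.183, 231.294] pointing down, gripper open.
Joint ranges: [-2.94, 2.94], [-0.97, 2.17], [0.19, 2.56], [-1.23, 4.37], [0.02, 3.11], [-2.88, 2.88]. Speed limits (rad/s): [2.39, 2.39, 3.01, 3.14, 3.14, 3.14].

### API

Orientations are given as a unit quaternion [w, x, y, z].
In Python, from rig import * gives the robot as it stands. The module is installed in compiled form; this text tells all that it offers.
- The arm moves only by the shell command python3 -m crank 'ROWS' [FORCE]. ROWS is JSON, a list that holds one entry, the list of rows, each a list of 7 numbers: the shift along the tool's x, y, z in units of 25 mm (1.0 is 25 mm), then the turn, a rotation vector about the tool's x, y, z in units of 8 degrees (1.0 is 8 degrees), then the finger opening in mm, from 0 to 85.4. A call has exactly 8 rows; each row shifts and turns the commanded pose from where the row before left it, along the tool's axes as they then stand; what a row does not reach is not made up. A row lasts 1/10 s, in which the tool goes at most 50 mm and 8.59 degrees, less where a joint would pass 70% of its speed; a pose out of reach is approached as far as the arm can. A call is refused whole if a number of a shift passes 1 or a number of a turn 1, either way. A call with a gripper value outside its range is refused whole. The fingers move at their own pace and stop on an object; FORCE is the grip in N (left out, the last holds). Time passes only in rows, so rows that do not move let the fingers close, or fill a call up. It gives the time, the measured TCP pose, the force, the opening and the grip force at its end, in the units of the state.
- sense(): the state, without advancing time (a new reading comes with each control period).
- capture(name): name is "scene" or "top"; returns the picture (420x560x3 uint8, blue, green, red); there is no depth.
- camera_model(name): a dict with "fx", "fy", "cx", "cy" (pixels), "world_from_camera" (4x4, takes a point from camera to world coordinates). Camera axes: x right, y up, looking along -z (the intrinsics and any distortion apply to the point x, -y, -z); pixel columns grow to the right and rows downward; lengths in mm; the calibration is good to about 2 mm. A picture is of the moment at which its call begins. camera_model takes no time and is no camera call.
- finish_job(): hands the job in; it is judged then, once.
The state is a dict: "time_s": time; "joints": joint angles; "dq": joint speeds; "tau": joint torques, N m; "eef_pos": TCP position; "ee_rot": TCP orientation; "force": force on the tool from outside, world axes, zero at the start; "wrist_torque": the same for the moment, N m; "grip_width": opening from 0.0 (shut) to 1.0 (fully open); "grip_force": force on a finger pad.
Only numpy, scipy, OpenCV 4.12 (cv2) and the standard library are available. Lean on these libraries where they do the work, as an engineer would, in place of code of your own. Each camera call takes 0.05 s, during which the arm holds its last target. There are 200 camera calls.

### The job

Sort the loose instrument parts on the bench into their trays: the two mouthpieces go into the red tray, the two valve pistons into the blue tray, one to a bay and standing upright as they are now, and the saxophone key goes into the green tray, lying flat on its floor, pad down. Set each part down without dropping it, and do not knock over the oil bottle or push it away.

Things in the scene. Friction and masses are not known exactly. Their poses are not given: they have to be found in the camera images.
- mouthpiece_orange: cup mouthpiece of a trumpet, orange plastic, standing rim down on the bench: 86 mm tall; round rim 27 mm across at the bottom, cup narrowing up to 36 mm height, above 46 mm a straight shank 10 mm across, to grip. About 30 g. Origin: centre of the rim's underside; z points up along the shank. Symmetric about z.
- mouthpiece_brass: cup mouthpiece of a trumpet, golden brass, standing rim down on the bench: 86 mm tall; round rim 27 mm across at the bottom, cup narrowing up to 36 mm height, above 46 mm a straight shank 10 mm across, to grip. About 90 g. Origin: centre of the rim's underside; z points up along the shank. Symmetric about z.
- piston_white: valve piston, aluminium-grey cylinder 24 mm across and 60 mm tall with dark round ports near the foot, standing on its foot; above it a thin 7 mm stem and an 18 mm white finger button, 90 mm tall in all. Grip the cylinder. About 80 g. Origin: centre of the foot's underside; z up. Symmetric about z.
- piston_black: valve piston, aluminium-grey cylinder 24 mm across and 60 mm tall with dark round ports near the foot, standing on its foot; above it a thin 7 mm stem and an 18 mm black finger button, 90 mm tall in all. Grip the cylinder. About 80 g. Origin: centre of the foot's underside; z up. Symmetric about z.
- sax_key: brass saxophone key, lying pad down, 109 mm long (own x), 22 mm high: round 32 mm pad cup at x = +38 mm, 30 x 26 mm touch plate at x = -40, both 10 mm high, joined by an arm 9 mm wide, 84 long, spanning heights 10 to 22 mm; a 6 mm hinge tube, 24 long, crosses it at x = -24. Grip the arm's middle (balanced). 60 g. Origin: under the arm's middle, at bench level; z up. Either way round in its tray.
- tray_red: red shallow tray, fixed to the bench, 143 mm long (own x) by 62 mm wide (own y), 12 mm high, open above; walls and floor 3 mm thick. A 3 mm divider at x = 0, as high as the walls, makes two bays, each 67 x 56 mm inside, with centres at x = +35 mm and x = -35 mm. Place of the mouthpieces, one to a bay. Origin: centre of the underside; z up.
- tray_blue: blue shallow tray, fixed to the bench, 143 mm long (own x) by 62 mm wide (own y), 12 mm high, open above; walls and floor 3 mm thick. A 3 mm divider at x = 0, as high as the walls, makes two bays, each 67 x 56 mm inside, with centres at x = +35 mm and x = -35 mm. Place of the pistons, one to a bay. Origin: centre of the underside; z up.
- tray_green: green shallow tray, fixed to the bench, 143 mm long (own x) by 62 mm wide (own y), 12 mm high, open above; walls and floor 3 mm thick. One undivided bay 137 x 56 mm inside. Place of the saxophone key, lengthwise. Origin: centre of the underside; z up.
- oil_bottle: small amber bottle of key oil, green cap, 26 mm across, 65 mm tall, 50 g, loose on the bench between the two rows of parts and trays. Origin: centre of its underside; z up. A roll of yellow tape (44 mm across) and a blue tin (34 mm across), both about 20 mm high, stand in the same middle row; they may be ignored.
Mind the look-alikes: they are no part of the job. What is shaped like the sax_key but purple or turquoise is not meant.

How it is judged:
By the outcome, as a careful person would: the job done as asked, in the order asked, and still so for the second after the job is handed in, with the robot touching nothing.
It also fails if it takes over 134 s, if anything falls off the work surface, if the arm or the gripper's body presses on something with over 40 N, if the wrist force passes 120 N, or if a joint passes its speed limit or range.

## Working session

There is one attempt and no reset: what is moved stays moved. The work goes in short steps, Python scripts to look and compute and a shell command to move; the robot and the scene stay as the last step left them, time stands still between calls to the robot, and variables do not carry over. Pictures are saved under pics/ and viewed, at most 14 in all, crops included, and the job is handed in when it is done.

```bash
mkdir -p pics; python3 - <<'E'
from rig import *
import cv2,json
s=sense();print(s)
for n in("scene","top"):
    im=capture(n);cv2.imwrite(f"pics/{n}0.png",im);print(n,camera_model(n))
E
```

```text
{'time_s': 0.0, 'joints': array([-1.33740029e+00,  3.13431574e-01,  1.49843399e+00,  4.60553568e-05,
        1.33098036e+00, -2.23389342e-01]), 'dq': array([ 0.0004619 , -0.00088316,  0.00030388, -0.00015856,  0.00064179,
       -0.00235103]), 'tau': array([ 1.16278465e-03, -4.12264359e+01, -2.59747678e+01, -1.13654767e-04,
        4.01874713e-03,  1.33593650e-05]), 'eef_pos': array([ 231.50488491, -470.92376727,  230.74566331]), 'ee_rot': array([-6.26739512e-04,  9.74032618e-01,  2.26406858e-01,  1.92296930e-05]), 'force': array([-0.06758844, -0.29097566, -0.30566942]), 'wrist_torque': array([-0.0399035 , -0.01268364,  0.02899629]), 'grip_force': 0.0, 'grip_width': 0.9981138829871571}
scene {'fx': 471.7662131045026, 'fy': 471.7662131045026, 'cx': 280.48353482769033, 'cy': 205.9017483854806, 'world_from_camera': array([[ 4.43890490e-01, -6.04384070e-01,  6.61574734e-01,
         1.18498481e+03],
       [ 8.96024572e-01,  2.91085623e-01, -3.35274703e-01,
        -2.66197015e+02],
       [ 1.00597962e-02,  7.41612470e-01,  6.70753118e-01,
         7.81989040e+02],
       [ 0.00000000e+00,  0.00000000e+00,  0.00000000e+00,
         1.00000000e+00]])}
top {'fx': 524.3402520964398, 'fy': 524.3402520964398, 'cx': 279.94710262402293, 'cy': 209.04115853847728, 'world_from_camera': array([[ 2.85949512e-03,  9.95776026e-01, -9.17710651e-02,
         3.32389161e+02],
       [-9.99900053e-01,  4.11781385e-03,  1.35250799e-02,
         1.02772986e+02],
       [ 1.38458465e-02,  9.17232180e-02,  9.95688276e-01,
         1.50392679e+03],
       [ 0.00000000e+00,  0.00000000e+00,  0.00000000e+00,
         1.00000000e+00]])}
```

View pics/top0.png

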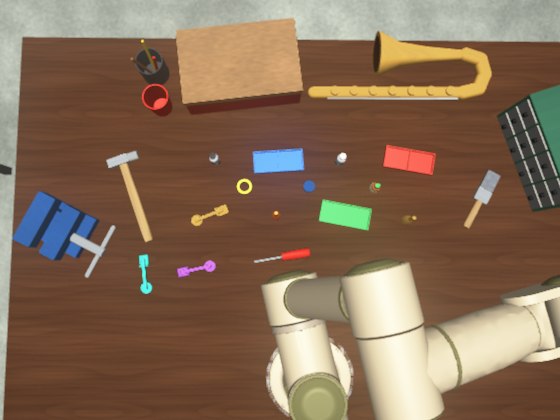

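View pics/scene0.png

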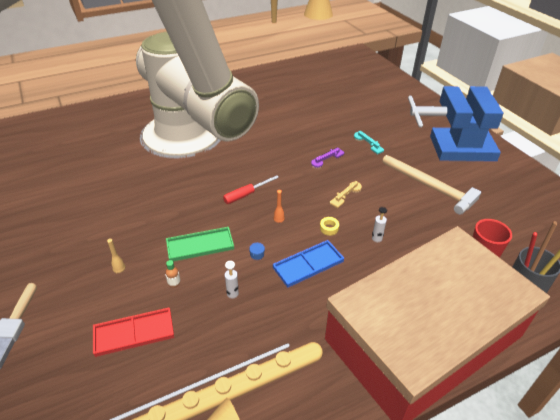

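Top view: orange mouthpiece (276,213), brass mouthpiece (409,218), white piston (342,157), black piston (213,158), brass sax key (210,215), trays red (409,160), blue (278,161), green (345,215), bottle (375,187). 
Look-alikes: the purple key (197,268) and the turquoise key (145,273) are not meant. The brass key at (210,215) is the one I want. I'll check with close crops.

```bash
python3 - <<'E'
import cv2
def crop(n,x0,y0,x1,y1,k,o,step):
    im=cv2.imread(f"pics/{n}.png")[y0:y1,x0:x1]
    im=cv2.resize(im,None,fx=k,fy=k,interpolation=cv2.INTER_CUBIC)
    for x in range(-(-x0//step)*step,x1,step):
        cv2.line(im,((x-x0)*k,0),((x-x0)*k,6),(255,255,255),1);cv2.putText(im,str(x),((x-x0)*k+2,12),0,.35,(255,255,255),1)
    for y in range(-(-y0//step)*step,y1,step):
        cv2.line(im,(0,(y-y0)*k),(6,(y-y0)*k),(255,255,255),1);cv2.putText(im,str(y),(8,(y-y0)*k+4),0,.35,(255,255,255),1)
    return im
a=crop("top0",185,140,318,235,6,"a",10);b=crop("top0",312,140,445,235,6,"b",10)
cv2.imwrite("pics/topL.png",a);cv2.imwrite("pics/topR.png",b)
cv2.imwrite("pics/scL.png",crop("scene0",85,220,245,340,5,"c",10));cv2.imwrite("pics/scR.png",crop("scene0",240,170,400,290,5,"d",10))
E
```

```text
(no output)
```

View pics/topL.png

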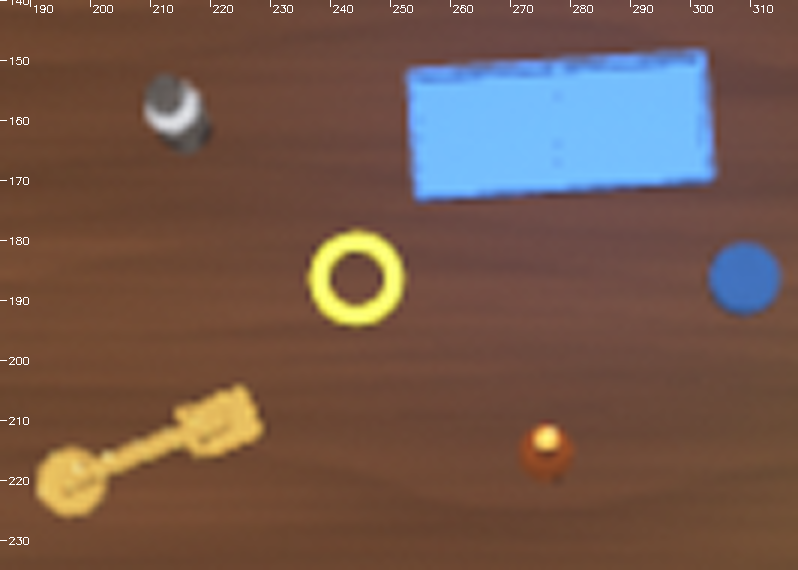

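View pics/topR.png

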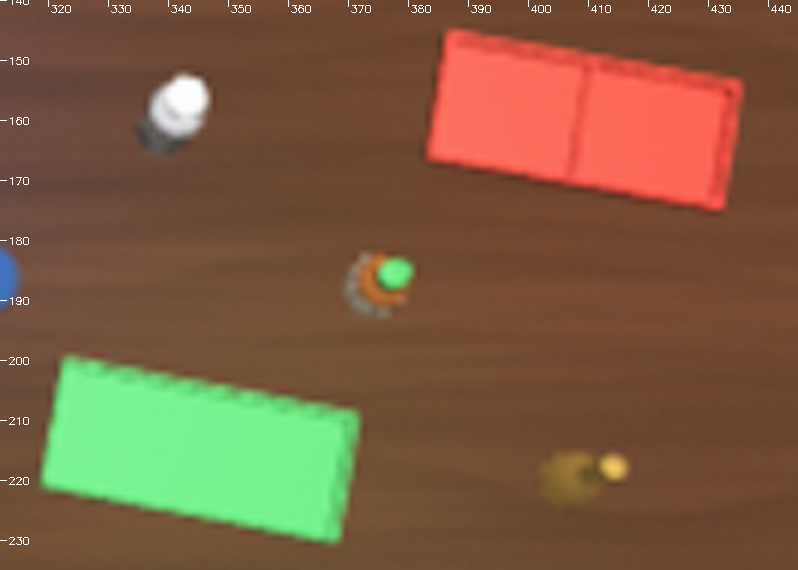

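View pics/scL.png

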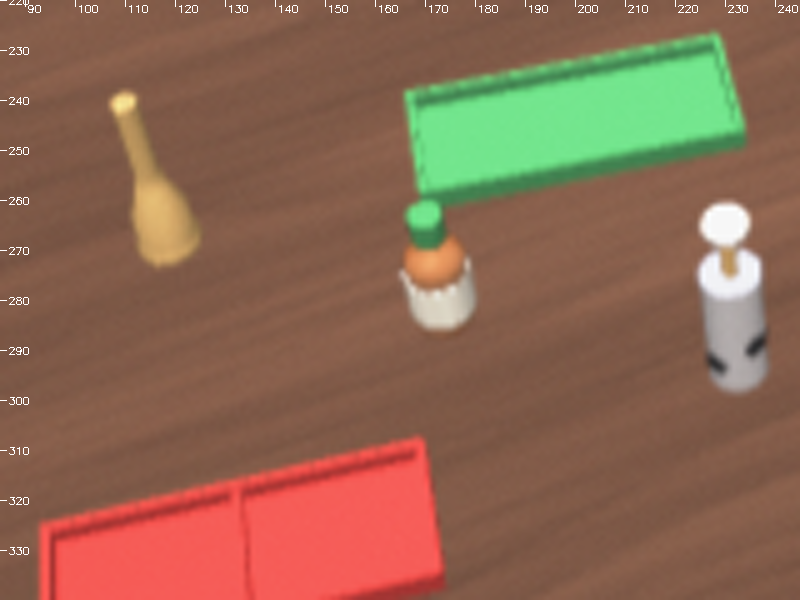

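View pics/scR.png

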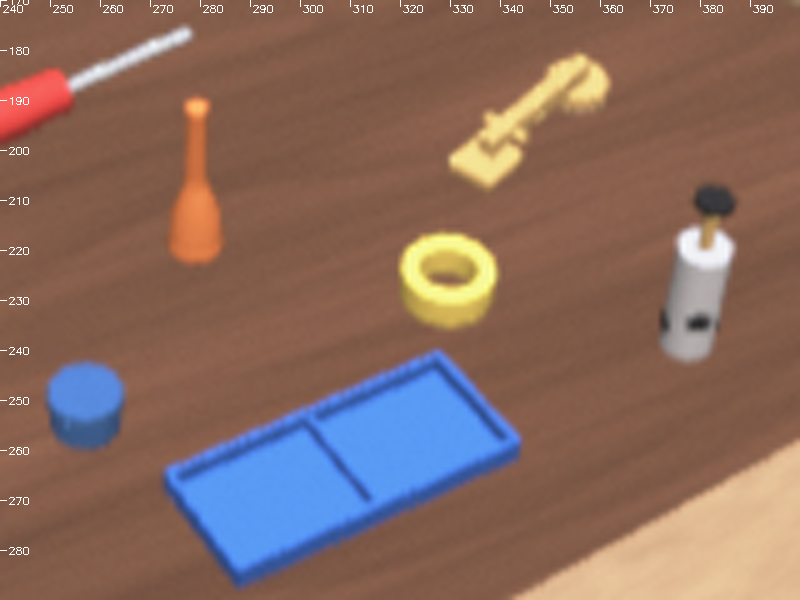

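Crops confirm the matte-golden brass key: pad cup top(196.8,220.2), touch plate (221.7,210.2). The pistons, the two mouthpieces and all the tray rims are clear in both views. Next, triangulate.

```bash
cat > h.py <<'E'
from rig import *
import numpy as np, cv2
from scipy.spatial.transform import Rotation as R
C={n:camera_model(n) for n in("scene","top")}
def ray(n,p):
    c=C[n];W=c["world_from_camera"]
    d=W[:3,:3]@np.array([(p[0]-c["cx"])/c["fx"],-(p[1]-c["cy"])/c["fy"],-1])
    return W[:3,3],d/np.linalg.norm(d)
def tri(pt,ps):
    A=np.zeros((3,3));b=np.zeros(3);rs=[ray("top",pt),ray("scene",ps)]
    for o,d in rs:
        M=np.eye(3)-np.outer(d,d);A+=M;b+=M@o
    X=np.linalg.solve(A,b)
    return X,[np.linalg.norm(np.cross(X-o,d)) for o,d in rs][0]*2
def onz(n,p,z):
    o,d=ray(n,p);return o+d*(z-o[2])/d[2]
def pix(n,X):
    c=C[n];W=c["world_from_camera"];q=W[:3,:3].T@(np.array(X)-W[:3,3])
    return np.array([c["cx"]+c["fx"]*q[0]/-q[2],c["cy"]-c["fy"]*q[1]/-q[2]])
E
python3 - <<'E'
from h import *
np.set_printoptions(precision=1,suppress=True)
L=lambda u,v:(185+u/6,140+v/6)
Rr=lambda u,v:(312+u/6,140+v/6)
SL=lambda u,v:(85+u/5,220+v/5)
SR=lambda u,v:(240+u/5,170+v/5)
P={"orange_tip":(L(546,437),SR(197,104),86),"brass_tip":(Rr(613,467),SL(124,102),86),
"white_btn":(Rr(188,96),SL(725,221),90),"black_btn":(L(166,95),SR(714,198),90),"cap":(Rr(395,272),SL(425,212),65),
"pad":(L(71,481),SR(581,83),12),"plate":(L(220,421),SR(485,163),10),
"b1":(L(408,70),SR(240,577),12),"b2":(L(706,51),SR(165,470),12),"b3":(L(714,180),SR(165,470),12),"b4":(L(417,200),SR(438,350),12),"b1x":(L(408,70),SR(519,440),12),"b2x":(L(706,51),SR(240,577),12),
"g1":(Rr(64,356),SL(745,130),12),"g2":(Rr(359,411),SL(421,192),12),"g3":(Rr(340,543),SL(405,92),12),"g4":(Rr(42,488),SL(718,34),12),
"r1":(Rr(448,29),SL(443,575),12),"r4":(Rr(428,158),SL(422,438),12),"r3":(Rr(723,211),SL(40,524),12),"r2":(Rr(742,82),None,12)}
for k,(t,s,z) in P.items():
    if s is None: print(k,onz("top",t,z));continue
    X,e=tri(t,s);print(k,X,"err %.1f"%e,"top@z",onz("top",t,z)[:2],"sc@z",onz("scene",s,z)[:2])
E
```

```text
orange_tip [453.8  97.3  89.5] err 6.8 top@z [452.7  94.2] sc@z [451.5 102.3]
brass_tip [ 441.1 -278.7   86.6] err 5.9 top@z [ 440.6 -281.9] sc@z [ 441.9 -275.9]
white_btn [610.2 -85.8  92.1] err 7.5 top@z [609.3 -89.6] sc@z [610.  -81.8]
black_btn [609.5 270.4  91.3] err 7.1 top@z [607.8 267.6] sc@z [609.8 274.9]
cap [ 532.9 -184.4   66.8] err 7.0 top@z [ 532.2 -188.2] sc@z [ 532.7 -181. ]
pad [439.6 323.2   9.5] err 8.9 top@z [437.1 319. ] sc@z [443.6 325.6]
plate [467.8 251.5   5.2] err 4.7 top@z [466.2 249. ] sc@z [473.1 250.5]
b1 [625.3 106.3 -47.9] err 121.6 top@z [635.8 160.7] sc@z [650.1  24.6]
b2 [630.5  11.2  65.8] err 20.2 top@z [645.9  17.3] sc@z [584.8  21.9]
b3 [584.5  17.4  13.8] err 8.3 top@z [583.1  13.6] sc@z [584.8  21.9]
b4 [574.2 159.2  13.6] err 7.5 top@z [572.6 155.9] sc@z [574.4 163.6]
b1x [636.9 163.4  14.5] err 6.3 top@z [635.8 160.7] sc@z [636.4 167.7]
b2x [647.9  21.1  11.3] err 8.4 top@z [645.9  17.3] sc@z [650.1  24.6]
g1 [499.4 -36.7  13.2] err 6.6 top@z [498.3 -39.8] sc@z [499.7 -33.3]
g2 [ 473.3 -176.7   14.4] err 7.4 top@z [ 472.5 -180.8] sc@z [ 472.7 -172.9]
g3 [ 410.6 -166.4   13.1] err 8.7 top@z [ 409.5 -170.9] sc@z [ 411.4 -162.2]
g4 [436.5 -25.3  12.2] err 8.0 top@z [435.1 -29.1] sc@z [438.  -21.6]
r1 [ 659.  -223.1   11.8] err 6.7 top@z [ 658.1 -226.3] sc@z [ 660.4 -219.9]
r4 [ 595.9 -212.4   11.9] err 6.7 top@z [ 595.  -215.7] sc@z [ 597.3 -209.3]
r3 [ 570.5 -353.9   11.7] err 7.3 top@z [ 569.9 -357.6] sc@z [ 572.3 -350.4]
r2 [ 632.9 -368.3   12. ]
```

```bash
python3 - <<'E'
from h import *
for z in (0,10,20): print(pix("top",[0,0,z]),pix("scene",[0,0,z]))
print(pix("scene",sense()["eef_pos"]),{k:C["top"].keys() for k in "a"})
a=cv2.resize(cv2.imread("pics/top0.png")[325:420,255:365],None,fx=4,fy=4,interpolation=2)
b=cv2.resize(cv2.imread("pics/scene0.png")[85:165,125:235],None,fx=4,fy=4,interpolation=2)
cv2.imwrite("pics/base.png",np.vstack([a,b]))
E
```

```text
[308.86831994 376.64728151] [180.79548099 133.7596392 ]
[309.11555767 377.46181512] [180.34890052 130.89657841]
[309.36619459 378.28754748] [179.89799233 128.00577232]
[-29.47351699 151.27590326] {'a': dict_keys(['fx', 'fy', 'cx', 'cy', 'world_from_camera'])}
```

View pics/base.png

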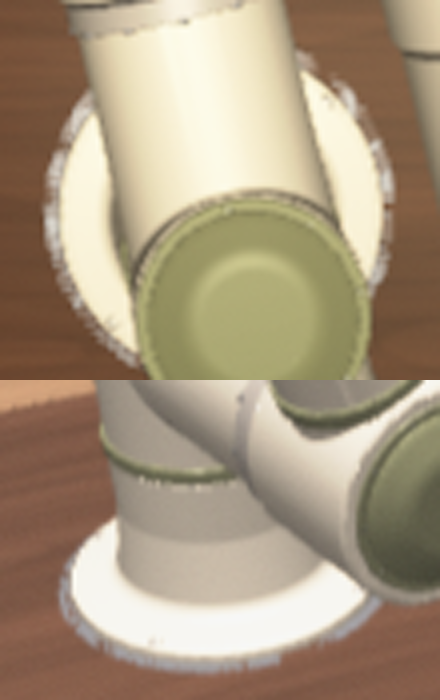

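The base disc shows the top camera about 1 px (about 2.7 mm in y) off, so the two-view mean is a sound start. I'll begin with the brass mouthpiece: square up the tool yaw, then head over it.

```bash
cat > go.py <<'E'
import sys
from h import *
# go.py x y z yaw_deg : shift & turn left in tool axes and units
t=[float(a) for a in sys.argv[1:4]];yaw=float(sys.argv[4]) if len(sys.argv)>4 else 0
s=sense();w,x,y,z=s["ee_rot"];r=R.from_quat([x,y,z,w])
T=R.from_euler("z",yaw,degrees=True)*R.from_euler("x",180,degrees=True)
rem=r.inv().apply(np.array(t)-s["eef_pos"])/25
remT=T.inv().apply(np.array(t)-s["eef_pos"])/25
print("t %.1f pos"%s["time_s"],s["eef_pos"].round(1),"F",s["force"].round(1),"w %.3f g %.1f"%(s["grip_width"],s["grip_force"]),"| now-axes",rem.round(2),"goal-axes",remT.round(2),"turn",((r.inv()*T).as_rotvec(degrees=True)/8).round(2),"j6 %.2f"%s["joints"][5])
E
python3 -m crank '[[[0,0,0,0,0,0.82,85],[0,0,0,0,0,0.82,85],[0,0,0,0,0,0.82,85],[0,0,0,0,0,0.81,85],[0.8,-0.8,0,0,0,0,85],[0.8,-0.8,0,0,0,0,85],[0.8,-0.8,0,0,0,0,85],[0.8,-0.8,0,0,0,0,85]]]' 40
python3 go.py 441.1 -278.7 150
```

```text
time_s: 0.9
eef_pos: [312.1, -390.2, 231.0]
ee_rot: [-0.0, 1.0, -0.0, -0.0]
force: [0.5, -0.5, -0.0]
grip_width: 0.995
grip_force: 0.0
t 0.9 pos [ 312.1 -390.2  231. ] F [ 0.5 -0.5 -0. ] w 0.995 g 0.0 | now-axes [ 5.16 -4.46  3.24] goal-axes [ 5.16 -4.46  3.24] turn [-0.  0. -0.] j6 0.44
```

```bash

python3 -m crank '[[[0.74,-0.64,0.2,0,0,0,85],[0.74,-0.64,0.4,0,0,0,85],[0.74,-0.64,0.6,0,0,0,85],[0.74,-0.64,0.6,0,0,0,85],[0.74,-0.64,0.6,0,0,0,85],[0.74,-0.64,0.6,0,0,0,85],[0.72,-0.62,0.24,0,0,0,85],[0,0,0,0,0,0,85]]]' >/dev/null
python3 go.py 441.1 -278.7 49
python3 - <<'E'
from h import *
im=capture("scene");p=pix("scene",sense()["eef_pos"]);print(p)
x0,y0=60,130
b=cv2.resize(im[y0:y0+150,x0:x0+200],None,fx=4,fy=4,interpolation=2)
cv2.drawMarker(b,(int((p[0]-x0)*4),int((p[1]-y0)*4)),(0,0,255),0,20)
cv2.imwrite("pics/a1.png",b)
E
```

```text
t 1.7 pos [ 441.4 -277.6  149. ] F [-0.   0.8  0.5] w 0.996 g 0.0 | now-axes [-0.01  0.05  4.  ] goal-axes [-0.01  0.04  4.  ] turn [-0.01  0.01  0.02] j6 0.78
[100.51874167 217.69610763]
```

View pics/a1.png

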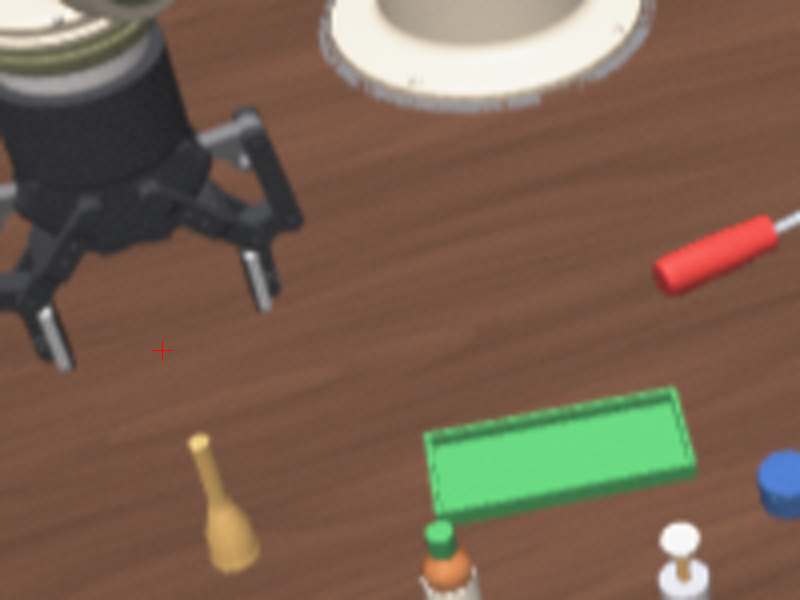

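Fingertips at crop px (62,367) and (265,308), midpoint about (163,338), against an expected (157,332). That confirms the scene camera reads y about 3 mm high and the two-view mean is right. Descend and grip.

```bash

python3 -m crank '[[[0,0.04,0.6,0,0,0,85],[0,0,0.7,0,0,0,85],[0,0,0.7,0,0,0,85],[0,0,0.7,0,0,0,85],[0,0,0.7,0,0,0,85],[0,0,0.6,0,0,0,60],[0,0,0,0,0,0,35],[0,0,0,0,0,0,20]]]' 40
python3 -m crank '[[[0,0,0,0,0,0,12],[0,0,0,0,0,0,8],[0,0,0,0,0,0,4],[0,0,0,0,0,0,4],[0,0,0,0,0,0,4],[0,0,0,0,0,0,4],[0,0,-0.1,0,0,0,4],[0,0,-0.1,0,0,0,4]]]' 40
python3 go.py 621 -254.2 170
```

```text
time_s: 2.55
eef_pos: [440.3, -281.3, 50.9]
ee_rot: [0.0, 1.0, -0.0, 0.0]
force: [0.3, -0.5, -0.4]
grip_width: 0.513
grip_force: 0.0
time_s: 3.35
eef_pos: [440.4, -280.4, 55.3]
ee_rot: [-0.0, 1.0, 0.0, -0.0]
force: [-0.7, 0.0, -1.0]
grip_width: 0.096
grip_force: 39.0
t 3.4 pos [ 440.4 -280.4   55.3] F [-0.7  0.  -1. ] w 0.096 g 39.0 | now-axes [ 7.22 -1.05 -4.59] goal-axes [ 7.22 -1.05 -4.59] turn [-0.  0.  0.] j6 0.78
```

```bash

python3 -m crank '[[[0,0,-0.6,0,0,0,4],[0.2,0,-1,0,0,0,4],[0.5,0,-1,0,0,0,4],[0.8,-0.1,-0.8,0,0,0,4],[1,-0.1,0,0,0,0,4],[1,-0.2,0,0,0,0,4],[1,-0.2,0,0,0,0,4],[1,-0.2,0,0,0,0,4]]]' >/dev/null
python3 -m crank '[[[0.8,-0.13,0,0,0,0,4],[0.6,-0.1,0,0,0,0,4],[0.32,0,0,0,0,0,4],[0,0,0.6,0,0,0,4],[0,0,0.7,0,0,0,4],[0,0,0.6,0,0,0,4],[0,0,0.4,0,0,0,4],[0,0,0,0,0,0,4]]]' >/dev/null
python3 go.py 621 -254.2 54
python3 - <<'E'
from h import *
c=capture("scene");t=capture("top")
a=cv2.resize(c[230:360,60:230],None,fx=4,fy=4,interpolation=2)
cv2.imwrite("pics/a2.png",a)
E
```

```text
t 5.0 pos [ 620.3 -254.6   81.2] F [-0.1 -0.6 -0.2] w 0.097 g 39.0 | now-axes [ 0.03 -0.02  1.09] goal-axes [ 0.03 -0.02  1.09] turn [-0.01  0.02 -0.  ] j6 1.01
```

View pics/a2.png

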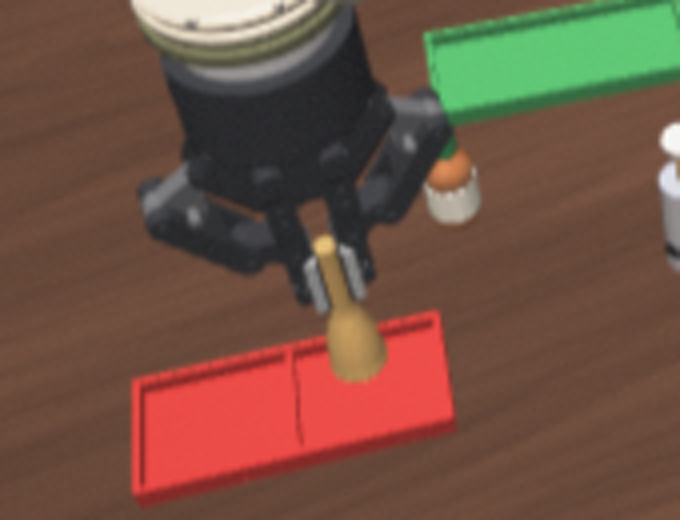

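The brass mouthpiece hangs upright between the pads, rim at crop (358,370), over the right-hand red bay, whose centre is about (375,395). Lower gently.

```bash

python3 -m crank '[[[0.03,-0.02,0.4,0,0,0,4],[0,0,0.3,0,0,0,4],[0,0,0.2,0,0,0,4],[0,0,0.1,0,0,0,4],[0,0,0.04,0,0,0,4],[0,0,0.03,0,0,0,4],[0,0,0,0,0,0,4],[0,0,0,0,0,0,4]]]' 40|egrep 'force|pos'
python3 -m crank '[[[0,0,0.02,0,0,0,4],[0,0,0,0,0,0,4],[0,0,0.02,0,0,0,4],[0,0,0,0,0,0,4],[0,0,0.02,0,0,0,4],[0,0,0,0,0,0,4],[0,0,0,0,0,0,4],[0,0,0,0,0,0,4]]]' 40|egrep 'force|pos'
```

```text
eef_pos: [621.8, -254.4, 56.3]
force: [-0.1, 0.1, -0.5]
grip_force: 39.0
eef_pos: [621.8, -254.4, 54.6]
force: [0.0, -0.4, 0.0]
grip_force: 39.0
```

```bash

for i in 1; do python3 -m crank '[[[0,0,0.02,0,0,0,4],[0,0,0,0,0,0,4],[0,0,0,0,0,0,4],[0,0,0,0,0,0,4],[0,0,0.02,0,0,0,4],[0,0,0,0,0,0,4],[0,0,0,0,0,0,4],[0,0,0,0,0,0,4]]]' 40|egrep 'force|pos'; done
python3 -m crank '[[[0,0,0.02,0,0,0,4],[0,0,0,0,0,0,4],[0,0,0,0,0,0,4],[0,0,0,0,0,0,4],[0,0,0.0,0,0,0,4],[0,0,0,0,0,0,4],[0,0,0,0,0,0,4],[0,0,0,0,0,0,4]]]' 40|egrep 'force|pos'
```

```text
eef_pos: [621.9, -254.4, 54.0]
force: [-1.7, 0.9, 6.1]
grip_force: 39.6
eef_pos: [622.0, -254.5, 54.0]
force: [-3.2, 1.5, 8.4]
grip_force: 39.9
```

Contact at TCP z 54.0, so the part was gripped with the TCP about 51 mm above its foot. Release, rise, head for the orange mouthpiece.

```bash

python3 -m crank '[[[0,0,-0.02,0,0,0,16],[0,0,0,0,0,0,28],[0,0,0,0,0,0,36],[0,0,-0.4,0,0,0,36],[0,0,-0.8,0,0,0,36],[0,0,-1,0,0,0,36],[0,0,-1,0,0,0,36],[-0.2,-0.4,-0.8,0,0,0,60]]]' 40|egrep 'force|pos'
python3 -m crank '[[[-0.4,-0.8,0,0,0,0,85],[-0.4,-0.9,0,0,0,0,85],[-0.45,-0.9,0,0,0,0,85],[-0.45,-0.9,0,0,0,0,85],[-0.45,-0.9,0,0,0,0,85],[-0.45,-0.9,0,0,0,0,85],[-0.45,-0.9,0,0,0,0,85],[-0.45,-0.9,0,0,0,0,85]]]' >/dev/null
python3 -m crank '[[[-0.45,-0.9,0,0,0,0,85],[-0.45,-0.9,0,0,0,0,85],[-0.45,-0.9,0,0,0,0,85],[-0.45,-0.9,0,0,0,0,85],[-0.45,-0.9,0,0,0,0,85],[-0.45,-0.9,0,0,0,0,85],[-0.3,-0.6,0,0,0,0,85],[0,0,0,0,0,0,85]]]' >/dev/null
python3 go.py 453.8 97.3 51
```

```text
eef_pos: [617.0, -245.3, 155.7]
force: [0.2, -0.6, 0.3]
grip_force: 0.0
t 10.7 pos [453.6  84.4 154.2] F [0.6 0.5 0.2] w 0.992 g 0.0 | now-axes [ 0.01 -0.52  4.13] goal-axes [ 0.01 -0.52  4.13] turn [-0.   -0.    0.02] j6 1.50
```

```bash

python3 -m crank '[[[0.01,-0.5,0.3,0,0,0,85],[0,-0.02,0.7,0,0,0,85],[0,0,0.7,0,0,0,85],[0,0,0.7,0,0,0,85],[0,0,0.7,0,0,0,85],[0,0,0.7,0,0,0,60],[0,0,0.33,0,0,0,35],[0,0,0,0,0,0,20]]]' 30 >/dev/null
python3 -m crank '[[[0,0,0,0,0,0,12],[0,0,0,0,0,0,8],[0,0,0,0,0,0,4],[0,0,0,0,0,0,4],[0,0,0,0,0,0,4],[0,0,0,0,0,0,4],[0,0,0,0,0,0,4],[0,0,0,0,0,0,4]]]' 30|egrep 'force|pos|width'
python3 -m crank '[[[0,0,-0.6,0,0,0,4],[0,0,-1,0,0,0,4],[0,0,-1,0,0,0,4],[0.2,0.4,-1,0,0,0,4],[0.4,0.8,-0.4,0,0,0,4],[0.4,0.9,0,0,0,0,4],[0.4,0.9,0,0,0,0,4],[0.4,0.9,0,0,0,0,4]]]' >/dev/null
python3 go.py 608.6 -323 140
```

```text
eef_pos: [454.9, 96.1, 50.8]
force: [-0.4, 0.1, 6.0]
grip_width: 0.102
grip_force: 29.9
t 13.1 pos [499.6  -2.2 150.3] F [-0.6 -0.2  0.1] w 0.098 g 29.5 | now-axes [ 4.36 12.83  0.41] goal-axes [ 4.36 12.83  0.41] turn [-0.  0.  0.] j6 1.33
```

```bash

python3 -m crank '[[[0.2,0.9,0,0,0,0,4],[0.2,0.9,0,0,0,0,4],[0.2,0.9,0,0,0,0,4],[0.2,0.9,0,0,0,0,4],[0.2,0.9,0,0,0,0,4],[0.2,0.9,0,0,0,0,4],[0.2,0.9,0,0,0,0,4],[0.2,0.9,0,0,0,0,4]]]' >/dev/null
python3 -m crank '[[[0.4,0.9,0,0,0,0,4],[0.4,0.9,0,0,0,0,4],[0.5,0.9,0,0,0,0,4],[0.5,0.9,0,0,0,0,4],[0.5,0.9,0,0,0,0,4],[0.4,0.7,0,0,0,0,4],[0.1,0.4,0,0,0,0,4],[0,0,0,0,0,0,4]]]' >/dev/null
python3 go.py 608.6 -323 54
```

```text
t 14.7 pos [ 609.2 -322.1  149.5] F [-0.8  0.6 -0.5] w 0.102 g 29.5 | now-axes [-0.02  0.04  3.82] goal-axes [-0.02  0.04  3.82] turn [-0.    0.01 -0.01] j6 0.92
```

```bash

python3 -m crank '[[[-0.02,0.04,0.4,0,0,0,4],[0,0,0.7,0,0,0,4],[0,0,0.8,0,0,0,4],[0,0,0.8,0,0,0,4],[0,0,0.6,0,0,0,4],[0,0,0.3,0,0,0,4],[0,0,0.1,0,0,0,4],[0,0,0,0,0,0,4]]]' 30|egrep 'force|pos'
python3 -m crank '[[[0,0,0.03,0,0,0,4],[0,0,0,0,0,0,4],[0,0,0.02,0,0,0,4],[0,0,0,0,0,0,4],[0,0,0.02,0,0,0,4],[0,0,0,0,0,0,4],[0,0,0,0,0,0,4],[0,0,0,0,0,0,4]]]' 30|egrep 'force|pos'
```

```text
eef_pos: [609.1, -322.3, 58.2]
force: [-0.1, -0.3, -0.5]
grip_force: 29.5
eef_pos: [609.0, -322.3, 56.0]
force: [-0.1, 0.3, -0.7]
grip_force: 29.5
```

```bash

python3 -m crank '[[[0,0,0.03,0,0,0,4],[0,0,0,0,0,0,4],[0,0,0.02,0,0,0,4],[0,0,0,0,0,0,4],[0,0,0,0,0,0,4],[0,0,0,0,0,0,4],[0,0,0,0,0,0,4],[0,0,0,0,0,0,4]]]' 30|egrep 'force|pos'
python3 -m crank '[[[0,0,0.02,0,0,0,4],[0,0,0,0,0,0,4],[0,0,0.01,0,0,0,4],[0,0,0,0,0,0,4],[0,0,0,0,0,0,4],[0,0,0,0,0,0,4],[0,0,0,0,0,0,4],[0,0,0,0,0,0,4]]]' 30|egrep 'force|pos'
```

```text
eef_pos: [609.0, -322.3, 54.8]
force: [0.3, -0.2, 0.2]
grip_force: 29.5
eef_pos: [609.0, -322.3, 54.1]
force: [0.5, 0.9, -0.8]
grip_force: 29.5
```

```bash

python3 -m crank '[[[0,0,0.02,0,0,0,4],[0,0,0,0,0,0,4],[0,0,0.01,0,0,0,4],[0,0,0,0,0,0,4],[0,0,0,0,0,0,4],[0,0,0,0,0,0,4],[0,0,0,0,0,0,4],[0,0,0,0,0,0,4]]]' 30|egrep 'force|pos'
```

```text
eef_pos: [609.2, -322.4, 53.9]
force: [-1.9, 1.3, 5.1]
grip_force: 30.0
```

Contact at 53.9. Release, rise, travel to the white piston, then turn to close along world x (clear of the neighbouring bay later).

```bash

python3 -m crank '[[[0,0,-0.02,0,0,0,16],[0,0,0,0,0,0,28],[0,0,0,0,0,0,36],[0,0,-0.4,0,0,0,36],[0,0,-0.8,0,0,0,36],[0,0,-1,0,0,0,36],[0,0,-1,0,0,0,36],[0,-0.4,-0.8,0,0,0,60]]]' 30|egrep 'force|pos'
python3 -m crank '[[[0,-0.9,0,0,0,0,85],[0,-1,0,0,0,0,85],[0,-1,0,0,0,0,85],[0,-1,0,0,0,0,85],[0,-1,0,0,0,0,85],[0,-1,0,0,0,0,85],[0,-1,0,0,0,0,85],[0,-1,0,0,0,0,85]]]' >/dev/null
python3 -m crank '[[[0,-0.8,0,0,0,-0.5,85],[0,-0.2,0,0,0,-0.95,85],[0,0,0,0,0,-1,85],[0,0,0,0,0,-1,85],[0,0,0,0,0,-1,85],[0,0,0,0,0,-1,85],[0,0,0,0,0,-1,85],[0,0,0,0,0,-1,85]]]' >/dev/null
python3 -m crank '[[[0,0,0,0,0,-1,85],[0,0,0,0,0,-1,85],[0,0,0,0,0,-1,85],[0,0,0,0,0,-0.8,85],[0,0,0,0,0,0,85],[0,0,0,0,0,0,85],[0,0,0,0,0,0,85],[0,0,0,0,0,0,85]]]' >/dev/null
python3 go.py 610.2 -85.8 130 90
python3 - <<'E'
from h import *
c=capture("scene")
a=cv2.resize(c[140:350,60:300],None,fx=3.2,fy=2.8,interpolation=2)
a=cv2.resize(c[140:350,60:300],None,fx=2.8,fy=2.8,interpolation=2)
cv2.imwrite("pics/a3.png",a)
E
```

```text
eef_pos: [609.1, -313.3, 156.1]
force: [-0.2, -0.3, 0.3]
grip_force: 0.0
t 21.9 pos [608.6 -89.9 153.9] F [ 0.1 -0.3  0. ] w 0.997 g 0.0 | now-axes [0.16 0.06 0.96] goal-axes [0.16 0.06 0.96] turn [ 0.    0.   -0.01] j6 -0.34
```

View pics/a3.png

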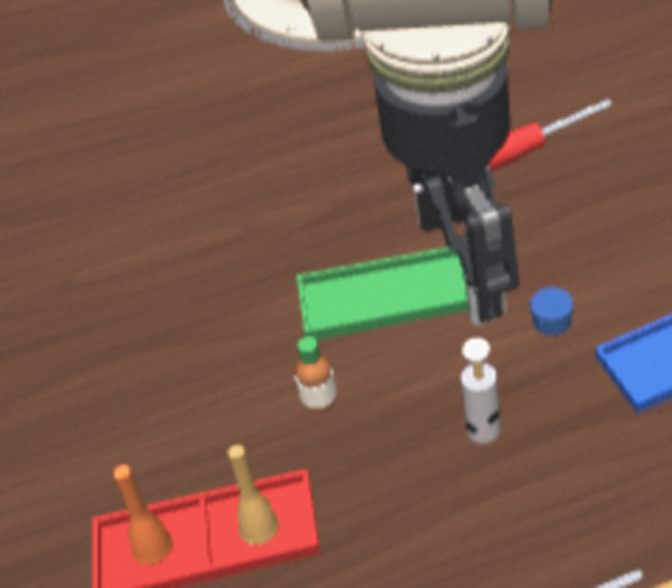

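Both mouthpieces stand upright in separate red bays (feet at about (150,555) and (257,530)). The white piston (480,400) is below the gripper. Descend and grip.

```bash

python3 -m crank '[[[0.16,0.06,0.2,0,0,0,85],[0,0,0.5,0,0,0,85],[0,0,0.7,0,0,0,85],[0,0,0.8,0,0,0,85],[0,0,0.8,0,0,0,85],[0,0,0.8,0,0,0,85],[0,0,0.7,0,0,0,85],[0,0,0.46,0,0,0,85]]]' 40 |egrep 'force|pos'
python3 -m crank '[[[0,0,0,0,0,0,60],[0,0,0,0,0,0,40],[0,0,0,0,0,0,28],[0,0,0,0,0,0,22],[0,0,0,0,0,0,16],[0,0,0,0,0,0,16],[0,0,0,0,0,0,16],[0,0,0,0,0,0,16]]]' 40|egrep 'force|pos|width'
python3 -m crank '[[[0,0,-0.6,0,0,0,16],[0,0,-1,0,0,0,16],[0,0,-1,0,0,0,16],[0,0,-1,0,0,0,16],[0,0,-1,0,0,0,16],[0.3,0,0,0,0,0,16],[0.6,0,0,0,0,0,16],[0.8,0,0,0,0,0,16]]]' >/dev/null
python3 go.py 613.5 55.4 140 90
```

```text
eef_pos: [609.2, -85.5, 27.4]
force: [-1.0, -0.0, 0.2]
grip_force: 0.0
eef_pos: [610.5, -86.0, 30.7]
force: [-1.1, 0.3, 5.2]
grip_width: 0.273
grip_force: 39.2
t 24.3 pos [609.4 -42.3 143.6] F [-0.7  0.2 -1.6] w 0.268 g 39.3 | now-axes [3.91 0.16 0.15] goal-axes [3.91 0.16 0.14] turn [-0.02 -0.01 -0.  ] j6 -0.26
```

```bash

python3 -m crank '[[[0.9,0.05,0,0,0,0,16],[0.9,0.05,0,0,0,0,16],[0.9,0.06,0,0,0,0,16],[0.7,0,0.1,0,0,0,16],[0.4,0,0.4,0,0,0,16],[0.11,0,0.6,0,0,0,16],[0,0,0.7,0,0,0,16],[0,0,0.7,0,0,0,16]]]' >/dev/null
python3 -m crank '[[[0,0,0.7,0,0,0,16],[0,0,0.5,0,0,0,16],[0,0,0.3,0,0,0,16],[0,0,0.1,0,0,0,16],[0,0,0,0,0,0,16],[0,0,0,0,0,0,16],[0,0,0,0,0,0,16],[0,0,0,0,0,0,16]]]' >/dev/null
python3 go.py 613.5 55.4 33.7 90
```

```text
t 25.9 pos [614.3  54.4  42.8] F [-0.3  0.4 -1.1] w 0.265 g 39.3 | now-axes [ 0.04 -0.03  0.36] goal-axes [ 0.04 -0.03  0.36] turn [0.01 0.   0.  ] j6 -0.10
```

```bash

python3 -m crank '[[[0.04,-0.03,0.2,0,0,0,16],[0,0,0.1,0,0,0,16],[0,0,0.03,0,0,0,16],[0,0,0,0,0,0,16],[0,0,0,0,0,0,16],[0,0,0.02,0,0,0,16],[0,0,0,0,0,0,16],[0,0,0,0,0,0,16]]]' |egrep 'force|pos'
python3 -m crank '[[[0,0,0.02,0,0,0,16],[0,0,0,0,0,0,16],[0,0,0,0,0,0,16],[0,0,0,0,0,0,16],[0,0,0.0,0,0,0,16],[0,0,0,0,0,0,16],[0,0,0,0,0,0,16],[0,0,0,0,0,0,16]]]' |egrep 'force|pos'
```

```text
eef_pos: [613.5, 55.4, 33.7]
force: [0.2, -0.9, 0.6]
grip_force: 39.5
eef_pos: [613.5, 55.4, 33.7]
force: [-1.6, -0.1, 6.2]
grip_force: 39.9
```

```bash

python3 -m crank '[[[0,0,-0.02,0,0,0,28],[0,0,0,0,0,0,40],[0,0,0,0,0,0,50],[0,0,-0.4,0,0,0,50],[0,0,-0.8,0,0,0,50],[0,0,-1,0,0,0,50],[0,0,-1,0,0,0,50],[0,0,-1,0,0,0,60]]]' 40|egrep 'force|pos'
python3 -m crank '[[[0.4,0,-0.6,0,0,0,85],[0.8,0,0,0,0,0,85],[0.9,0,0,0,0,0,85],[1,-0.05,0,0,0,0,85],[1,-0.05,0,0,0,0,85],[1,-0.06,0,0,0,0,85],[1,0,0,0,0,0,85],[1,0,0,0,0,0,85]]]' >/dev/null
python3 -m crank '[[[0.8,0,0,0,0,0,85],[0.5,0,0,0,0,0,85],[0.2,0,0,0,0,0,85],[0,0,0,0,0,0,85],[0,0,0,0,0,0,85],[0,0,0,0,0,0,85],[0,0,0,0,0,0,85],[0,0,0,0,0,0,85]]]' >/dev/null
python3 go.py 609.5 270.4 30 90
python3 - <<'E'
from h import *
c=capture("scene")
a=cv2.resize(c[120:300,220:440],None,fx=3,fy=3,interpolation=2)
cv2.imwrite("pics/a4.png",a)
E
```

```text
eef_pos: [613.3, 55.4, 140.3]
force: [-0.1, 0.5, -0.1]
grip_force: 0.0
t 29.9 pos [609.4 270.  153.6] F [ 0.1 -0.5  0.1] w 0.995 g 0.0 | now-axes [0.02 0.   4.94] goal-axes [0.02 0.   4.94] turn [-0.  0. -0.] j6 0.24
```

View pics/a4.png

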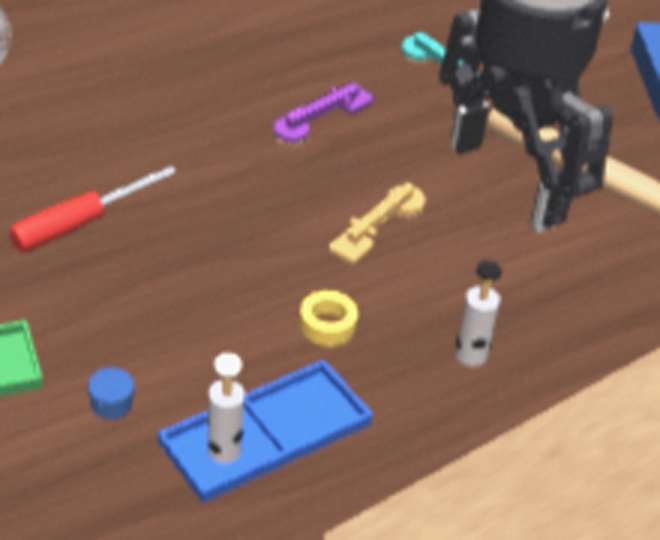

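White piston stands in the left blue bay (foot at (225,455)). The gripper is above the black piston (478,325). Go down and grip.

```bash

python3 -m crank '[[[0,0,0.2,0,0,0,85],[0,0,0.5,0,0,0,85],[0,0,0.7,0,0,0,85],[0,0,0.8,0,0,0,85],[0,0,0.8,0,0,0,85],[0,0,0.8,0,0,0,85],[0,0,0.7,0,0,0,85],[0,0,0.44,0,0,0,85]]]' 40 |egrep 'force|pos'
python3 -m crank '[[[0,0,0,0,0,0,60],[0,0,0,0,0,0,40],[0,0,0,0,0,0,28],[0,0,0,0,0,0,22],[0,0,0,0,0,0,16],[0,0,0,0,0,0,16],[0,0,0,0,0,0,16],[0,0,0,0,0,0,16]]]' 40|egrep 'force|pos|width'
python3 -m crank '[[[0,0,-0.6,0,0,0,16],[0,0,-1,0,0,0,16],[0,0,-1,0,0,0,16],[0,0,-1,0,0,0,16],[-0.3,0,-1,0,0,0,16],[-0.7,0,0,0,0,0,16],[-0.9,0,0,0,0,0,16],[-1,0,0,0,0,0,16]]]' >/dev/null
python3 go.py 608.3 125.2 140 90
```

```text
eef_pos: [608.3, 270.2, 27.5]
force: [-1.1, 0.5, -0.3]
grip_force: 0.0
eef_pos: [609.7, 270.5, 31.0]
force: [-1.6, 0.3, 5.3]
grip_width: 0.269
grip_force: 39.3
t 32.4 pos [608.7 196.6 144.3] F [ 0.2  0.5 -0.8] w 0.266 g 39.3 | now-axes [-2.85 -0.02  0.17] goal-axes [-2.85 -0.02  0.17] turn [-0.01  0.    0.  ] j6 0.13
```

```bash

python3 -m crank '[[[-0.9,0,0,0,0,0,16],[-0.8,0,0,0,0,0,16],[-0.6,0,0.1,0,0,0,16],[-0.35,0,0.4,0,0,0,16],[-0.1,0,0.6,0,0,0,16],[0,0,0.7,0,0,0,16],[0,0,0.7,0,0,0,16],[0,0,0.7,0,0,0,16]]]' >/dev/null
python3 -m crank '[[[0,0,0.5,0,0,0,16],[0,0,0.3,0,0,0,16],[0,0,0.1,0,0,0,16],[0,0,0,0,0,0,16],[0,0,0,0,0,0,16],[0,0,0,0,0,0,16],[0,0,0,0,0,0,16],[0,0,0,0,0,0,16]]]' >/dev/null
python3 go.py 608.3 125.2 34 90
```

```text
t 34.0 pos [609.4 129.2  42.8] F [-0.6 -0.2 -1.1] w 0.265 g 39.3 | now-axes [-0.16 -0.05  0.35] goal-axes [-0.16 -0.04  0.35] turn [ 0. -0.  0.] j6 0.02
```

```bash

python3 -m crank '[[[-0.16,-0.05,0.1,0,0,0,16],[0,0,0.14,0,0,0,16],[0,0,0.08,0,0,0,16],[0,0,0,0,0,0,16],[0,0,0.02,0,0,0,16],[0,0,0,0,0,0,16],[0,0,0,0,0,0,16],[0,0,0,0,0,0,16]]]' |egrep 'force|pos'
python3 -m crank '[[[0,0,0.02,0,0,0,16],[0,0,0,0,0,0,16],[0,0,0,0,0,0,16],[0,0,0,0,0,0,16],[0,0,0.0,0,0,0,16],[0,0,0,0,0,0,16],[0,0,0,0,0,0,16],[0,0,0,0,0,0,16]]]' |egrep 'force|pos'
```

```text
eef_pos: [608.1, 125.2, 34.0]
force: [-0.5, 0.2, -0.9]
grip_force: 39.4
eef_pos: [608.1, 125.2, 34.0]
force: [-2.6, 0.3, 6.2]
grip_force: 39.8
```

Contact. Release and go to the sax key, turning to its yaw (about 111.5°).

```bash

python3 -m crank '[[[0,0,-0.02,0,0,0,28],[0,0,0,0,0,0,40],[0,0,0,0,0,0,50],[0,0,-0.4,0,0,0,50],[0,0,-0.8,0,0,0,50],[0,0,-1,0,0,0,50],[0,0,-1,0,0,0,50],[0,0,-1,0,0,0,50]]]' 40|egrep 'force|pos'
python3 -m crank '[[[0.4,-0.4,0,0,0,0,60],[0.8,-0.75,0,0,0,0,60],[0.9,-0.85,0,0,0,0,60],[0.9,-0.85,0,0,0,0,60],[0.9,-0.85,0,0,0,0,60],[0.9,-0.85,0,0,0,0,60],[0.9,-0.85,0,0,0,0,60],[0.8,-0.8,0,0,0,0,60]]]' >/dev/null
python3 -m crank '[[[0,0,0.2,0,0,-0.7,60],[0,0,0.4,0,0,-0.7,60],[0,0,0.4,0,0,-0.7,60],[0,0,0.4,0,0,-0.59,60],[0,0,0.2,0,0,0,60],[0,0,0,0,0,0,60],[0,0,0,0,0,0,60],[0,0,0,0,0,0,60]]]' >/dev/null
python3 go.py 453.3 288.3 4 111.5
python3 - <<'E'
from h import *
c=capture("scene")
a=cv2.resize(c[120:270,260:430],None,fx=4,fy=4,interpolation=2)
cv2.imwrite("pics/a5.png",a)
E
```

```text
eef_pos: [608.1, 125.1, 140.9]
force: [-0.1, 0.1, -0.1]
grip_force: 0.0
t 38.0 pos [453.2 287.7  99.6] F [ 0.2  0.6 -0.9] w 0.701 g 0.0 | now-axes [0.02 0.01 3.82] goal-axes [0.02 0.01 3.82] turn [ 0.01 -0.   -0.  ] j6 -0.03
```

View pics/a5.png

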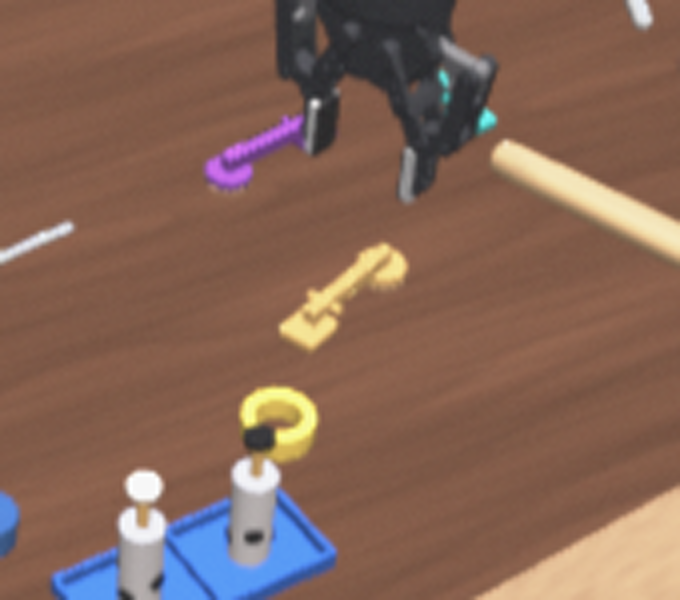

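Both pistons stand in their own blue bays, and the fingers straddle the arm of the gold key (arm middle at about (350,285)). Descend, then close at low force.

```bash

python3 -m crank '[[[0.02,0.01,0.4,0,0,0,60],[0,0,0.6,0,0,0,60],[0,0,0.7,0,0,0,60],[0,0,0.7,0,0,0,60],[0,0,0.6,0,0,0,60],[0,0,0.5,0,0,0,60],[0,0,0.25,0,0,0,60],[0,0,0,0,0,0,60]]]' 40 |egrep 'force|pos'
python3 -m crank '[[[0,0,0,0,0,0,40],[0,0,0,0,0,0,25],[0,0,0,0,0,0,15],[0,0,0,0,0,0,8],[0,0,0,0,0,0,3],[0,0,0,0,0,0,3],[0,0,0,0,0,0,3],[0,0,0,0,0,0,3]]]' 40|egrep 'force|pos|width'
```

```text
eef_pos: [452.7, 288.0, 4.6]
force: [0.3, -0.3, 0.8]
grip_force: 0.0
eef_pos: [453.4, 288.3, 5.8]
force: [-1.8, -0.3, 6.1]
grip_width: 0.093
grip_force: 39.8
```

```bash

python3 -m crank '[[[0,0,-0.5,0,0,0,3],[0,0,-0.8,0,0,0,3],[0,0,-0.9,0,0,0.5,3],[0,0,-0.9,0,0,0.7,3],[0,0,-0.6,0,0,0.8,3],[0,0,0,0,0,0.8,3],[0,0,0,0,0,0.7,3],[0,0,0,0,0,0.5,3]]]' 40|egrep 'force|pos|width'
python3 go.py 455 -101.3 60 79.5
```

```text
eef_pos: [453.0, 288.2, 98.5]
force: [0.1, -0.2, -1.0]
grip_width: 0.095
grip_force: 39.1
t 40.4 pos [453.  288.2  98.5] F [ 0.1 -0.2 -1. ] w 0.095 g 39.1 | now-axes [-15.29   2.96   1.54] goal-axes [-15.3    2.92   1.54] turn [ 0.   -0.   -0.02] j6 0.53
```

```bash

python3 -m crank '[[[-0.5,0.1,0,0,0,0,3],[-0.9,0.17,0,0,0,0,3],[-0.95,0.19,0,0,0,0,3],[-0.95,0.19,0,0,0,0,3],[-0.95,0.19,0,0,0,0,3],[-0.95,0.19,0,0,0,0,3],[-0.95,0.19,0,0,0,0,3],[-0.95,0.19,0,0,0,0,3]]]' >/dev/null
python3 -m crank '[[[-0.95,0.19,0,0,0,0,3],[-0.95,0.19,0,0,0,0,3],[-0.95,0.19,0,0,0,0,3],[-0.95,0.19,0,0,0,0,3],[-0.95,0.19,0,0,0,0,3],[-0.95,0.19,0,0,0,0,3],[-0.8,0.15,0,0,0,0,3],[-0.7,0.1,0,0,0,0,3]]]' >/dev/null
python3 -m crank '[[[-0.6,0.1,0,0,0,0,3],[-0.4,0.1,0,0,0,0,3],[0,0,0.3,0,0,0,3],[0,0,0.6,0,0,0,3],[0,0,0.5,0,0,0,3],[0,0,0.2,0,0,0,3],[0,0,0,0,0,0,3],[0,0,0,0,0,0,3]]]' >/dev/null
python3 go.py 455 -101.3 9 79.5
python3 - <<'E'
from h import *
c=capture("scene")
a=cv2.resize(c[170:290,120:290],None,fx=4,fy=4,interpolation=2)
cv2.imwrite("pics/a6.png",a)
E
```

```text
t 42.8 pos [ 457.5 -101.4   58.1] F [ 0.5  0.4 -0.3] w 0.090 g 39.1 | now-axes [-0.01 -0.1   1.96] goal-axes [-0.01 -0.1   1.96] turn [0.   0.   0.01] j6 -0.29
```

View pics/a6.png

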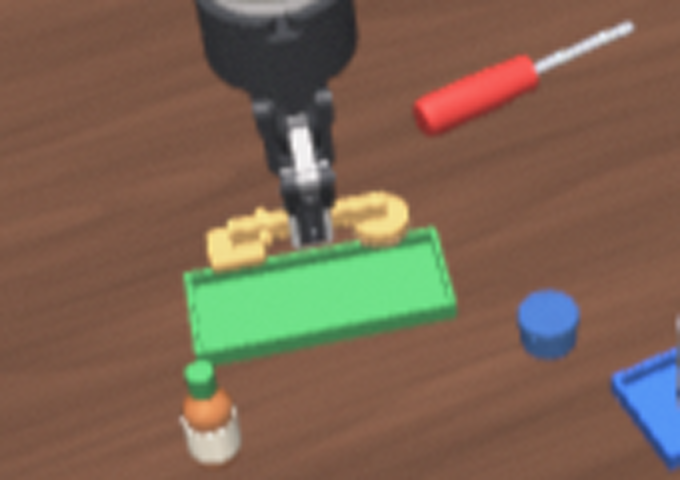

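Key level, aligned with the green tray; after the 49 mm descent, its centre (308,232) should land near the tray centre (320,295). Lower it.

```bash

python3 -m crank '[[[-0.01,-0.1,0.2,0,0,0,3],[0,0,0.4,0,0,0,3],[0,0,0.5,0,0,0,3],[0,0,0.4,0,0,0,3],[0,0,0.2,0,0,0,3],[0,0,0.1,0,0,0,3],[0,0,0,0,0,0,3],[0,0,0,0,0,0,3]]]' |egrep 'force|pos'
python3 -m crank '[[[0,0,0.06,0,0,0,3],[0,0,0.04,0,0,0,3],[0,0,0.02,0,0,0,3],[0,0,0,0,0,0,3],[0,0,0.0,0,0,0,3],[0,0,0,0,0,0,3],[0,0,0,0,0,0,3],[0,0,0,0,0,0,3]]]' |egrep 'force|pos'
```

```text
eef_pos: [455.1, -101.5, 13.1]
force: [-0.6, 0.3, -0.8]
grip_force: 39.1
eef_pos: [454.8, -101.4, 9.8]
force: [0.5, 0.6, -0.3]
grip_force: 39.1
```

```bash

python3 -m crank '[[[0,0,0.02,0,0,0,3],[0,0,0,0,0,0,3],[0,0,0.01,0,0,0,3],[0,0,0,0,0,0,3],[0,0,0.0,0,0,0,3],[0,0,0,0,0,0,3],[0,0,0,0,0,0,3],[0,0,0,0,0,0,3]]]' |egrep 'force|pos'
python3 -m crank '[[[0,0,0.02,0,0,0,3],[0,0,0,0,0,0,3],[0,0,0,0,0,0,3],[0,0,0,0,0,0,3],[0,0,0.0,0,0,0,3],[0,0,0,0,0,0,3],[0,0,0,0,0,0,3],[0,0,0,0,0,0,3]]]' |egrep 'force|pos'
```

```text
eef_pos: [454.8, -101.4, 9.1]
force: [0.1, -0.5, -0.0]
grip_force: 39.1
eef_pos: [454.9, -101.4, 8.8]
force: [-1.6, -0.1, 6.1]
grip_force: 39.9
```

```bash

python3 -m crank '[[[0,0,0,0,0,0,12],[0,0,0,0,0,0,17],[0,0,0,0,0,0,17],[0,0,-0.3,0,0,0,17],[0,0,-0.6,0,0,0,17],[0,0,-0.9,0,0,0,17],[0,0,-1,0,0,0,17],[0,0,-1,0,0,0,17]]]' |egrep 'force|pos'
python3 -m crank '[[[0,0,-1,0,0,0,17],[0,-0.6,-1,0,0,0,17],[0,-1,-0.5,0,0,0,17],[0,-1,0,0,0,0,17],[0,-1,0,0,0,0,17],[0,0,0,0,0,0,17],[0,0,0,0,0,0,17],[0,0,0,0,0,0,17]]]' |egrep 'force|pos'
python3 - <<'E'
from h import *
c=capture("scene")
a=cv2.resize(c[170:370,80:350],None,fx=2.9,fy=2.9,interpolation=2)
cv2.imwrite("pics/a7.png",a)
E
```

```text
eef_pos: [454.7, -101.3, 105.0]
force: [-0.9, 0.2, -0.9]
grip_force: 0.0
eef_pos: [367.0, -85.3, 166.3]
force: [0.7, 0.1, -0.4]
grip_force: 0.0
```

View pics/a7.png

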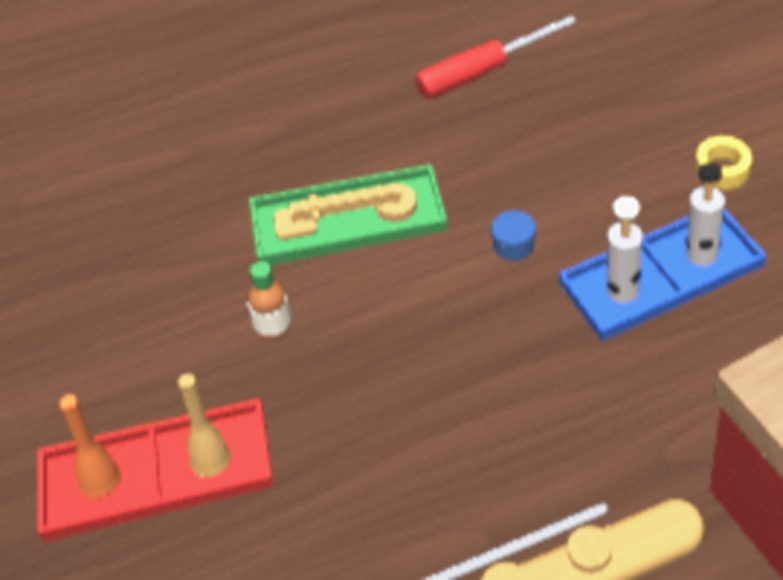

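The picture shows everything in place. The key lies flat in the green tray (345,210). The mouthpieces (98,480), (208,460) and the pistons (623,290), (704,250) stand upright, one to a bay. The bottle (268,305) is untouched and the arm is clear.

```bash
python3 -c "
from rig import *
print(finish_job())"
```

```text
the job is handed in; nothing more can be done
None
```

I handed the job in after roughly 48 s of robot time: the last picture shows both mouthpieces in the red tray and both pistons in the blue tray, upright and one to a bay, the gold sax key flat and pad down in the green tray, and the oil bottle standing where it was.

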